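Wedge a rocking block heater

ROBOT

A 6-joint arm with a two-finger parallel gripper is mounted at the origin on the work surface. World frame = base frame: x ahead of the robot, y to its left, z up, the work surface at z = 0. Lengths are in m, angles in rad, forces in N, time in s.
With the tool pointing down it reaches from about 0.275 to 0.975 m from the base axis. Payload 8.4 kg.
Tool frame: the origin (TCP) lies on the centre line of the jaws, within the pads' length; the fingertips stand 19 mm ahead of it and the grasp point (between the pads) is the TCP; z points along the fingers, x is the direction in which the jaws open and shut, and the axes are right-handed (so a half turn about z gives the same grasp; the last joint's range is limited). The gripper opens to 92 mm and grips with 3 to 60 N. Pads are 20 mm wide; open, the fingers measure 128 mm over their backs; the gripper's body (75 mm by 189 mm) begins 69 mm behind the grasp point.
Start: joints at [-0.002, 0.353, 1.633, -0, 1.155, -0.002], TCP at [0.625, -0, 0.21] pointing down, gripper open.
Joint ranges: [-2.63, 2.63], [-0.92, 2.1], [0.06, 2.66], [-1.3, 4.44], [0, 2.69], [-3.02, 3.02]. Speed limits (rad/s): [2.22, 2.22, 2.79, 3.14, 3.14, 3.14].

INTERFACE

Orientations are given as [roll, pitch, yaw] about the fixed x, y, z axes, in that order (R = Rz(yaw) Ry(pitch) Rx(roll)).
In Python, from station import * gives the robot as it stands.
- The arm moves only by the tool play_rows, never from a script. Its argument "commands" is a list of rows, each a list of 7 numbers: the shift along the tool's x, y, z in mm, then the turn, a rotation vector about the tool's x, y, z in degrees, then the opening, from 0 (shut) to 1 (fully open). In form: [[dx, dy, dz, ax, ay, az, hand], ...]. A call has 1 to 10 rows; each row shifts and turns the commanded pose from where the row before left it, along the tool's axes as they then stand; what a row does not reach is not made up. A row lasts 1/12 s, in which the tool goes at most 41.7 mm and 7.16 degrees, less where a joint would pass 70% of its speed; a pose out of reach is approached as far as the arm can. A call is refused whole if a number of a shift passes 41.7 or a number of a turn 7.16, either way. A call with a gripper value outside its range is refused whole. The fingers move at their own pace and stop on an object; "squeeze" is the grip in N (left out, the last holds). Time passes only in rows, so rows that do not move let the fingers close. It gives the time, the measured TCP pose, the force and the opening at its end, in the units of the state.
- get_state(): the state, without advancing time (a new reading comes with each control period).
- camera(name): name is "scene" or "side" or "wrist"; returns a dict with "pixels" (384x512x3 uint8, red, green, blue), "camera_matrix" (3x3 intrinsics, pixels), "k1" (the pictures are not rectified: a ray, as slopes to the right and down, at radius r is drawn at 1 + k1 r^2 times it, then the intrinsics apply), "R" (3x3) and "t" (3): a world point X has camera coordinates R X + t; the wrist camera has in their place "hand_eye" (4x4, takes a point from camera to tool coordinates, whose origin is the TCP and whose axes are the tool frame's). Camera axes: x right, y down, z forward; pixel columns grow to the right and rows downward; lengths in m; the calibration is good to about 2 mm. A picture is of the moment at which its call begins: read the wrist's pose just before it. There is no depth.
- hand_in(): hands the job in, once; it reports no verdict.
Trained networks look in a picture, given as the dict that the camera call returned (one of the last four; its "shot" number tells which), for a name from the list of things; names that differ only in an ending like _2 or _b are one class to them, and where a whole thing is asked for, a point or a joint stands for the part that bears it (a point fixed in the world has none). Each returns a list of dicts, best first, with "conf" (0 to 1); they miss things now and then, are a little off and sometimes report something else, mostly with a low value. They report only what shows in the picture. A call takes as long as a camera call.
- boxes_of(picture, query): "rect" ([left, top, right, bottom] in pixels, round what is visible of it).
- mark_of(picture, query): "pixel" ([column, row] in pixels: a listed point, or the origin of a listed thing).
The state is a dict: "time_s": time; "qpos": joint angles; "qd": joint speeds; "joint_efforts": joint torques, N m; "eef_pos": TCP position; "eef_rot": TCP orientation; "force": force on the tool from outside, world axes, zero at the start; "wrist_torque": the same for the moment, N m; "opening": finger opening in m.
Only numpy, scipy, OpenCV 4.12 (cv2) and the standard library are available. Lean on these libraries where they do the work, as an engineer would, in place of code of your own. Each camera call takes 0.05 s, during which the arm holds its last target. There are 200 camera calls.

TASK

The bench heater rocks because one of its screw feet is too short: with the fingertips, push the wedge under that foot, thin end first, until the heater stands level and no longer rocks when you press its corner above the foot. Finish while still pressing down on that corner pad with a fingertip, with about 10 newtons. Do not lift the wedge or the heater, do not shove the heater along the bench, and leave the other things where they are.

Things in the scene. Friction and masses are not known exactly. Their poses are not given: they have to be found in the camera images.
- heater: Low white dry-block heater, 230 (x) x 190 (y) mm, about 2 kg, free on four black disc feet (22 mm wide, at x +-90, y +-70 mm). Its underside is 24 mm, its top 74 mm over the bench. Origin: middle of its footprint at bench level; z up; the -x side has a dark display. It rests level on three feet; 2 to 3 N on the corner over the short foot tips it 0.04 to 0.09 rad; let go, it tips back.
- short_foot (a point): Bench-level point straight below the middle of the short foot, at x -90, y +70 mm in the heater's frame, turning with it. That foot is screwed in too far and hangs 5 to 10 mm over the bench with the heater level, differently each time, and no reading gives it. A snug wedge stops the rocking; pushed on further it jacks the corner up.
- corner_pad: The square black rubber pad, 46 x 46 x 3 mm, on the heater's top corner straight above the short foot (three like it lie on the other corners). Its origin and axes are those of the heater; use pad_top for its place.
- pad_top (a point): Middle of the top face of the corner pad over the short foot, 77 mm over the bench while the heater is level.
- wedge: Loose grey plastic wedge, 110 (x) x 48 (y) mm, 60 g, lying flat; origin: centre of its underside. 2 mm high at the thin end (x +55 mm), rising evenly to 18 mm at the upright thick end (x -55 mm). Thin end 4 to 44 mm short of the short foot, pointing along the heater's +x within 0.2 rad and 10 mm. Alone it slides at under 1 N, jammed under the foot it takes 3 to 5 N; friction keeps it in.
- jar_a: Bystander: small closed specimen jar, 48 mm wide, 55 mm high, in front of the heater beside the wedge; origin under its middle.
- jar_b: Bystander: closed specimen jar, 56 mm wide, 62 mm high, beside the heater; origin under its middle.
- dish: Bystander: flat lidded dish, 86 mm wide, 17 mm high; origin under its middle.
- tip_box: Bystander: cream lidded box, 104 x 74 x 53 mm; origin under its middle.
- driver: Bystander: screwdriver, 190 mm long, lying along its x axis.
- slab: Bystander: flat black rubber block, 55 x 55 x 14 mm; origin under its middle.

How it is judged:
By the outcome, as a careful person would: the job done as asked, in the order asked, and still so for the second after the job is handed in, while the arm keeps its last pose, push and grip.
It also fails if it takes over 51 s, if anything falls off the work surface, if the arm or the gripper's body presses on something with over 40 N, if the wrist force passes 120 N, or if a joint passes its speed limit or range.

## Working session

There is one attempt and no reset: what is moved stays moved. The work goes in short steps, Python scripts to look and compute and a tool call to move; the robot and the scene stay as the last step left them, time stands still between calls to the robot, and variables do not carry over. Pictures are saved under pics/ and viewed, about 8 in all and at most 12, crops included, and the job is handed in when it is done.

Besides the shell and the picture viewer there is one more tool, called by a JSON object that holds its "name" and its "arguments", one argument or row to a line. play_rows: Moves the arm, as the interface text tells. Its arguments: {"type":"object","properties":{"commands":{"type":"array","items":{"type":"array","items":{"type":"number"}}},"squeeze":{"type":"number"}},"required":["commands"]}

```bash
mkdir -p pics; ls; cat > h.py <<'E'
from station import *
import numpy as np, cv2
from scipy.spatial.transform import Rotation as Ro
def ray(c,px,st=None):
    K=np.array(c["camera_matrix"]);k=c["k1"]
    d=np.array([(px[0]-K[0,2])/K[0,0],(px[1]-K[1,2])/K[1,1]]);u=d.copy()
    for _ in range(20): u=d/(1+k*(u@u))
    v=np.array([u[0],u[1],1.])
    if "R" in c: R=np.array(c["R"]);t=np.array(c["t"]);return -R.T@t,R.T@v
    H=np.array(c["hand_eye"]);Rt=Ro.from_euler('xyz',st["eef_rot"]).as_matrix()
    return Rt@H[:3,3]+np.array(st["eef_pos"]),Rt@H[:3,:3]@v
def at(c,px,z,st=None):
    o,d=ray(c,px,st);return o+d*(z-o[2])/d[2]
def proj(c,X,st=None):
    X=np.asarray(X,float)
    if "R" in c: p=np.array(c["R"])@X+np.array(c["t"])
    else:
        H=np.array(c["hand_eye"]);Rt=Ro.from_euler('xyz',st["eef_rot"]).as_matrix()
        p=H[:3,:3].T@(Rt.T@(X-np.array(st["eef_pos"]))-H[:3,3])
    u=p[:2]/p[2];u=u*(1+c["k1"]*(u@u));K=np.array(c["camera_matrix"])
    return np.array([K[0,0]*u[0]+K[0,2],K[1,1]*u[1]+K[1,2]])
E
cat > a.py <<'E'
from h import *
Z=dict(heater=0,short_foot=0,pad_top=.077,wedge=0,jar_a=0,jar_b=0,dish=0,tip_box=0,driver=.01,slab=0)
st=get_state();print(st["eef_pos"],st["eef_rot"],st["force"],st["opening"])
ims=[]
for n in("scene","side","wrist"):
    c=camera(n);im=cv2.cvtColor(np.array(c["pixels"]),cv2.COLOR_RGB2BGR)
    cv2.imwrite(f"pics/{n}0.png",im)
    for q in Z:
        m=mark_of(c,q)
        for e in m[:2]: print(n,q,round(e["conf"],2),np.round(e["pixel"]),np.round(at(c,e["pixel"],Z[q],st),3))
E
python3 a.py
```

```text
pics
[ 6.24490820e-01 -3.48883326e-06  2.09359644e-01] [3.14158162e+00 1.40393258e-03 2.00262919e-05] [-0.77206331 -1.47235132 -0.44330733] 0.09202255796940519
scene heater 0.69 [226. 253.] [ 0.669 -0.125  0.   ]
scene pad_top 0.65 [228. 252.] [ 0.732 -0.16   0.077]
scene pad_top 0.53 [242. 208.] [ 0.611 -0.019  0.077]
scene wedge 0.56 [236. 212.] [0.539 0.007 0.   ]
scene wedge 0.33 [227. 255.] [ 0.676 -0.128 -0.   ]
scene jar_a 0.83 [157. 280.] [ 0.635 -0.332  0.   ]
scene jar_a 0.53 [199. 216.] [ 0.477 -0.097 -0.   ]
scene jar_b 0.83 [157. 280.] [ 0.635 -0.332  0.   ]
scene jar_b 0.53 [199. 216.] [ 0.477 -0.097 -0.   ]
scene dish 0.54 [314. 172.] [0.537 0.388 0.   ]
scene tip_box 0.76 [128. 246.] [ 0.463 -0.339  0.   ]
scene tip_box 0.22 [275. 174.] [0.456 0.257 0.   ]
scene driver 0.67 [331. 168.] [0.573 0.442 0.01 ]
scene slab 0.74 [276. 174.] [0.458 0.26  0.   ]
scene slab 0.6 [155. 277.] [ 0.622 -0.33   0.   ]
side short_foot 0.69 [235. 194.] [ 0.62  -0.033  0.   ]
side pad_top 0.64 [236. 175.] [ 0.614 -0.02   0.077]
side wedge 0.68 [239. 194.] [ 0.611 -0.035  0.   ]
side jar_
[... 259 characters left out ...]
5 [239. 193.] [ 0.611 -0.041  0.   ]
side driver 0.96 [250. 337.] [0.552 0.466 0.01 ]
side slab 0.6 [291. 265.] [0.463 0.247 0.   ]
side slab 0.37 [286. 184.] [ 0.47  -0.089  0.   ]
wrist heater 0.69 [292. 246.] [ 0.669 -0.123  0.   ]
wrist pad_top 0.72 [192. 156.] [0.553 0.022 0.077]
wrist pad_top 0.57 [253. 195.] [ 0.617 -0.021  0.077]
wrist wedge 0.76 [195. 154.] [0.538 0.01  0.   ]
wrist jar_a 0.85 [259. 358.] [ 0.621 -0.328  0.   ]
wrist jar_a 0.82 [147. 223.] [ 0.464 -0.089  0.   ]
wrist jar_b 0.85 [259. 358.] [ 0.621 -0.328  0.   ]
wrist jar_b 0.82 [147. 223.] [ 0.464 -0.089  0.   ]
wrist dish 0.3 [169. 367.] [ 0.471 -0.35  -0.   ]
wrist tip_box 0.86 [169. 366.] [ 0.471 -0.346  0.   ]
```

```bash
python3 - <<'E'
import cv2,numpy as np
a=cv2.imread('pics/wrist0.png');cv2.imwrite('pics/w_big.png',cv2.resize(a,(768,576),interpolation=cv2.INTER_CUBIC))
s=cv2.imread('pics/scene0.png')[180:310,120:320];t=cv2.imread('pics/side0.png')[120:250,160:360]
cv2.imwrite('pics/ss.png',np.vstack([cv2.resize(x,(460,299),interpolation=cv2.INTER_CUBIC) for x in(s,t)]))
E
```

```text
(no output)
```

View pics/w_big.png

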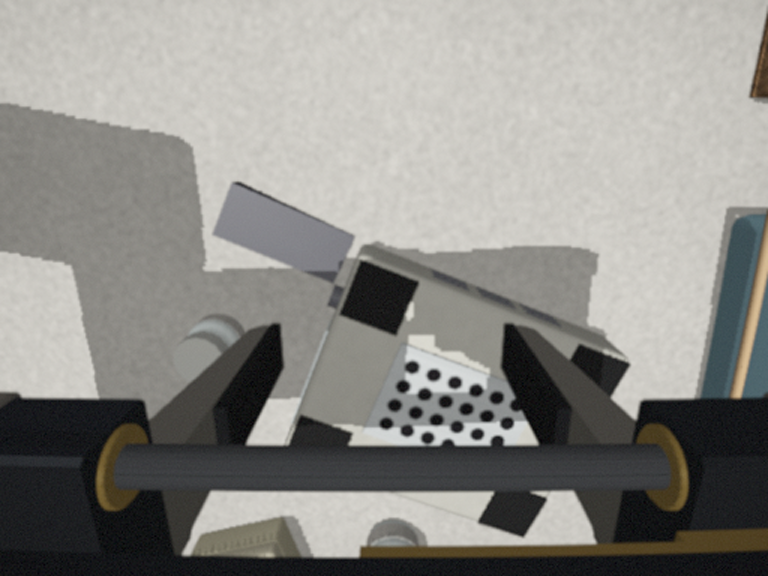

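View pics/ss.png

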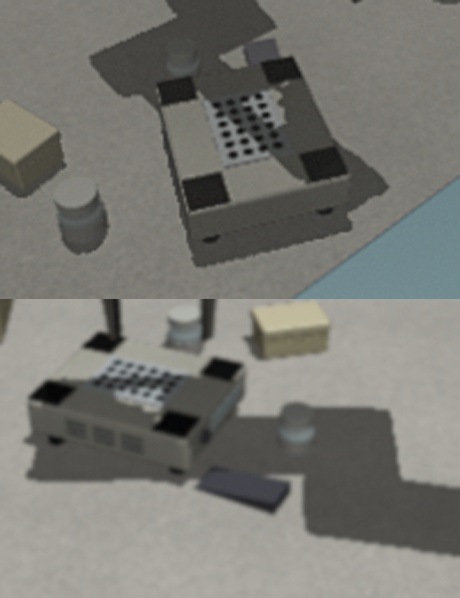

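```bash
python3 - <<'E'
from h import *
st=get_state();c=camera("wrist")
P=lambda b,z:at(c,(b[0]/1.5,b[1]/1.5),z,st)[:2]
pad=np.mean([P(b,.077) for b in[(362,262),(418,285),(395,334),(341,310)]],0)
se=np.mean([P(b,.077) for b in[(500,487),(546,502),(525,535),(479,520)]],0)
d=se-pad;print("pad",pad,"se",se,np.linalg.norm(d),"exp .228")
yaw=np.arctan2(d[1],d[0])-np.arctan2(-.14,.18);print("yaw",yaw)
p=[P(b,.077) for b in[(362,262),(418,285),(395,334),(341,310)]]
print("pad edge yaws",[np.arctan2(*(p[1]-p[0])[::-1]),np.arctan2(*(p[2]-p[3])[::-1])],np.linalg.norm(p[1]-p[0]),np.linalg.norm(p[3]-p[0]))
a,b=P((236,182),.018),P((213,235),.018);e,f=P((354,236),.002),P((338,283),.002)
print("wedge",a,b,e,f,np.linalg.norm(a-b),np.linalg.norm(a-e),np.linalg.norm(b-f))
print("yaws",[np.arctan2(*(v)[::-1]) for v in(e-a,f-b)])
print("foot px",proj(c,[*pad,0],st)*1.5, "jar", [np.round(at(c,m["pixel"],0,st),3) for m in mark_of(c,"jar_a")])
w=np.array([[np.cos(yaw),-np.sin(yaw)],[np.sin(yaw),np.cos(yaw)]])
for x in(a,b,e,f):print("heater frame rel foot",w.T@(x-pad))
E
```

```text
pad [ 0.61661797 -0.02590268] se [ 0.73005408 -0.2195859 ] 0.22445699099251182 exp .228
yaw -0.37993065577026075
pad edge yaws [np.float64(-0.4024787354557008), np.float64(-0.4465740852017759)] 0.0436827077902808 0.0397889041181213
wedge [0.49940348 0.05343048] [0.47585894 0.00983998] [0.59297893 0.0058478 ] [ 0.57762185 -0.03698391] 0.049542675050181076 0.10497845911857923 0.11201859724744577
yaws [np.float64(-0.47042071707978617), np.float64(-0.4312438235980196)]
foot px [381.35423396 270.54612367] jar [array([ 0.622, -0.33 ,  0.   ]), array([ 0.466, -0.09 ,  0.   ])]
heater frame rel foot [-0.13827715  0.03020623]
heater frame rel foot [-0.14397693 -0.01900747]
heater frame rel foot [-0.0337282   0.02071969]
heater frame rel foot [-0.03210578 -0.02475298]
```

The wrist picture shows the wedge at upper left, with its thin end near big-pixel (346,260), about 33 mm from the foot centre. The pad is at (380,297) and the jar at (205,340). The scene and side crops agree. I'll touch the pad first to get the level height.

{"name": "play_rows", "arguments": {
  "commands": [
    [-8,24,0,0,0,0,0],
    [0,0,30,0,0,-6.6,0],
    [0,0,30,0,0,-6.6,0],
    [0,0,22,0,0,-6.6,0],
    [0,0,0,0,0,-6.6,0],
    [0,0,0,0,0,-6.6,0],
    [0,0,0,0,0,-6.6,0],
    [0,0,0,0,0,-6.6,0],
    [0,0,0,0,0,-6.6,0],
    [0,0,0,0,0,-6.6,0]
  ],
  "squeeze": 10
}}

```text
time_s: 2.58
eef_pos: [0.6171, -0.024, 0.128]
eef_rot: [-3.142, -0.0, 1.042]
force: [1.1, 0.3, -1.0]
opening: 0.0272
```

{"name": "play_rows", "arguments": {
  "commands": [
    [0,0,0,0,0,-6.6,0],
    [0,0,10,0,0,0,0],
    [0,0,0,0,0,0,0],
    [0,0,0,0,0,0,0],
    [0,0,0,0,0,0,0]
  ]
}}

```text
time_s: 3.0
eef_pos: [0.6168, -0.024, 0.1177]
eef_rot: [-3.141, 0.0, 1.149]
force: [-0.0, 0.4, -0.2]
opening: 0.0005
```

```bash
python3 - <<'E'
from h import *
for i in range(3):
    s=get_state();print(s["time_s"],np.round(s["eef_pos"],4),np.round(s["eef_rot"],3),np.round(s["force"],2),s["opening"]);c=camera("wrist")
im=cv2.cvtColor(np.array(c["pixels"]),cv2.COLOR_RGB2BGR);cv2.imwrite("pics/w1.png",im)
E
```

```text
3.0 [ 0.6168 -0.024   0.1177] [-3.141  0.     1.149] [-0.02  0.43 -0.16] 0.00047804905661597697
3.05 [ 0.617 -0.024  0.118] [-3.141  0.     1.15 ] [ 0.83 -0.39  0.16] 0.0004754860486191931
3.1 [ 0.6171 -0.024   0.1181] [ 3.142 -0.     1.15 ] [-0.66 -0.1  -0.05] 0.0005969788118534728
```

View pics/w1.png

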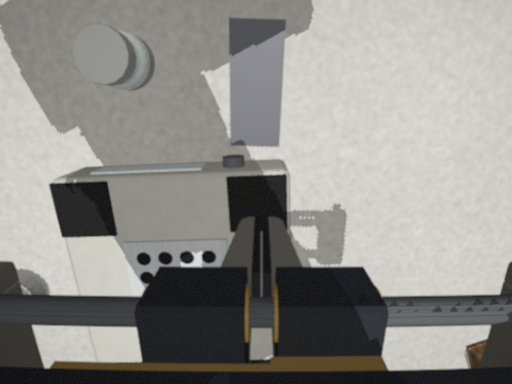

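This view shows the wedge from (229..285, 18) at the thick end to (231..280, 146) at the thin end. The pad is at (258,203), the fingers are over it, and something dark sits at (233,160).

```bash
python3 - <<'E'
from h import *
s=get_state();c=camera("wrist")
P=lambda b,z:at(c,b,z,s)[:2]
a,b,e,f=P((229,18),.018),P((285,20),.018),P((231,145),.002),P((280,146),.002)
print(a,b,e,f,[np.linalg.norm(x) for x in(a-b,e-f,a-e,b-f)])
m,t=(a+b)/2,(e+f)/2;print("thick",m,"thin",t,"yaw",np.arctan2(*(t-m)[::-1]))
pl=[P(x,.077) for x in((228,177),(285,177))];pr=[P(x,.077) for x in((54,183),(110,181))]
# pad far-edge centres -> pad centre 23mm inward
A=np.mean(pl,0);B=np.mean(pr,0);v=A-B;print("dist pads",np.linalg.norm(v),"yaw",np.arctan2(v[1],v[0])-np.pi/2)
y=np.arctan2(v[1],v[0])-np.pi/2;R=np.array([[np.cos(y),-np.sin(y)],[np.sin(y),np.cos(y)]])
pad=A+R@[.023,0];print("pad",pad);print("rel foot thick/thin",R.T@(m-pad),R.T@(t-pad))
print("foot px z0,z10,z24",[proj(c,[*pad,z],s) for z in(0,.01,.024)])
print("mark",[(round(q["conf"],2),np.round(q["pixel"]),at(c,q["pixel"],.077,s)) for q in mark_of(c,"pad_top")],[(round(q["conf"],2),np.round(q["pixel"]),at(c,q["pixel"],0,s)) for q in mark_of(c,"wedge")])
print("knob z50",R.T@(P((233,160),.05)-pad),"z10",R.T@(P((233,160),.01)-pad))
E
```

```text
[0.47478375 0.01044869] [0.49527752 0.05262629] [ 0.57335967 -0.03646523] [0.59388737 0.00711474] [np.float64(0.04689290991064475), np.float64(0.04817260283116283), np.float64(0.10917018616925843), np.float64(0.10860572637838013)]
thick [0.48503063 0.03153749] thin [ 0.58362352 -0.01467525] yaw -0.43831429313237225
dist pads 0.13345737513608497 yaw -0.3906822767587945
pad [ 0.61705343 -0.02671452]
rel foot thick/thin [-0.1442583   0.00358585] [-0.03549573 -0.00159865]
foot px z0,z10,z24 [array([258.28189363, 179.76556307]), array([258.20078659, 182.40571857]), array([258.0779001 , 186.40681905])]
mark [(0.57, array([256., 201.]), array([ 0.61295922, -0.02603721,  0.077     ]))] [(0.69, array([258.,  86.]), array([0.5336428 , 0.00992103, 0.        ]))]
knob z50 [-0.03113867 -0.01965378] z10 [-0.02324042 -0.02369743]
```

{"name": "play_rows", "arguments": {
  "commands": [
    [0,0,10,0,0,0,0],
    [0,0,9,0,0,0,0],
    [0,0,0,0,0,0,0],
    [0,0,0,0,0,0,0]
  ]
}}

```text
time_s: 3.63
eef_pos: [0.6161, -0.024, 0.0978]
eef_rot: [-3.14, 0.001, 1.152]
force: [-0.2, 0.3, -0.3]
opening: 0.0005
```

{"name": "play_rows", "arguments": {
  "commands": [
    [0,0,1,0,0,0,0],
    [0,0,1,0,0,0,0],
    [0,0,0,0,0,0,0]
  ]
}}

```text
time_s: 3.88
eef_pos: [0.6171, -0.024, 0.0971]
eef_rot: [3.141, -0.0, 1.152]
force: [-0.0, 0.4, -0.2]
opening: 0.0005
```

{"name": "play_rows", "arguments": {
  "commands": [
    [0,0,1,0,0,0,0],
    [0,0,0,0,0,0,0]
  ]
}}

```text
time_s: 4.05
eef_pos: [0.617, -0.024, 0.0961]
eef_rot: [3.141, -0.0, 1.152]
force: [0.5, 0.2, -0.2]
opening: 0.0007
```

{"name": "play_rows", "arguments": {
  "commands": [
    [0,0,1,0,0,0,0],
    [0,0,0,0,0,0,0]
  ]
}}

```text
time_s: 4.22
eef_pos: [0.617, -0.024, 0.095]
eef_rot: [-3.142, 0.0, 1.152]
force: [1.2, 0.4, -0.6]
opening: 0.0003
```

{"name": "play_rows", "arguments": {
  "commands": [
    [0,0,1,0,0,0,0],
    [0,0,0,0,0,0,0]
  ]
}}

```text
time_s: 4.38
eef_pos: [0.6169, -0.024, 0.0939]
eef_rot: [-3.141, 0.0, 1.152]
force: [0.0, -0.1, 0.1]
opening: 0.0006
```

{"name": "play_rows", "arguments": {
  "commands": [
    [0,0,1,0,0,0,0],
    [0,0,0,0,0,0,0]
  ]
}}

```text
time_s: 4.55
eef_pos: [0.6169, -0.024, 0.0929]
eef_rot: [-3.141, 0.0, 1.152]
force: [-0.8, -0.1, -0.4]
opening: 0.0006
```

{"name": "play_rows", "arguments": {
  "commands": [
    [0,0,1,0,0,0,0],
    [0,0,0,0,0,0,0]
  ]
}}

```text
time_s: 4.72
eef_pos: [0.6169, -0.024, 0.0919]
eef_rot: [-3.141, 0.0, 1.152]
force: [-0.1, -1.1, -0.1]
opening: 0.0004
```

{"name": "play_rows", "arguments": {
  "commands": [
    [0,0,1,0,0,0,0],
    [0,0,0,0,0,0,0]
  ]
}}

```text
time_s: 4.88
eef_pos: [0.6169, -0.024, 0.0909]
eef_rot: [-3.141, 0.0, 1.152]
force: [-0.5, 1.1, 0.6]
opening: 0.0006
```

```bash
python3 - <<'E'
from h import *
c=camera("side");im=cv2.cvtColor(np.array(c["pixels"]),cv2.COLOR_RGB2BGR)[110:230,150:310]
d=camera("scene");jm=cv2.cvtColor(np.array(d["pixels"]),cv2.COLOR_RGB2BGR)[150:270,160:320]
cv2.imwrite("pics/s1.png",np.hstack([cv2.resize(x,(400,300),interpolation=cv2.INTER_CUBIC) for x in(im,jm)]))
s=[]
for i in range(6): s.append(get_state()["force"]);camera("side")
print(np.mean(s,0),np.std(s,0))
E
```

```text
[-0.17759263  0.12051378 -0.00274432] [0.3328472  0.39882419 0.51714336]
```

View pics/s1.png

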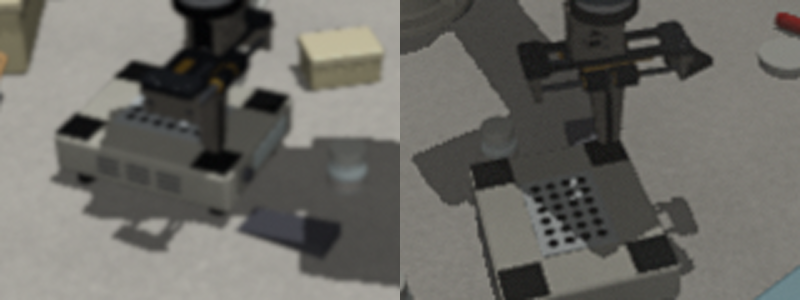

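The fingers are just over the pad and don't seem to be loading it yet. The heater looks level.

{"name": "play_rows", "arguments": {
  "commands": [
    [0,0,1,0,0,0,0],
    [0,0,0,0,0,0,0]
  ]
}}

```text
time_s: 5.45
eef_pos: [0.6169, -0.024, 0.0899]
eef_rot: [-3.141, 0.0, 1.152]
force: [-0.1, -0.4, -0.1]
opening: 0.0006
```

{"name": "play_rows", "arguments": {
  "commands": [
    [0,0,1,0,0,0,0],
    [0,0,0,0,0,0,0]
  ]
}}

```text
time_s: 5.62
eef_pos: [0.6169, -0.024, 0.0889]
eef_rot: [-3.141, 0.0, 1.152]
force: [0.8, 0.2, -0.9]
opening: 0.0005
```

{"name": "play_rows", "arguments": {
  "commands": [
    [0,0,1,0,0,0,0],
    [0,0,0,0,0,0,0]
  ]
}}

```text
time_s: 5.78
eef_pos: [0.6169, -0.024, 0.0879]
eef_rot: [-3.141, 0.0, 1.152]
force: [0.7, 0.1, -0.3]
opening: 0.0007
```

{"name": "play_rows", "arguments": {
  "commands": [
    [0,0,1,0,0,0,0],
    [0,0,0,0,0,0,0]
  ]
}}

```text
time_s: 5.95
eef_pos: [0.6169, -0.024, 0.0869]
eef_rot: [-3.141, 0.0, 1.152]
force: [-0.2, 0.1, 0.3]
opening: 0.0
```

```bash
python3 - <<'E'
from h import *
s=get_state();p=np.array(s["eef_pos"])
out=[]
for n,(x,y) in(("side",(190,130)),("scene",(200,160))):
    c=camera(n);im=cv2.cvtColor(np.array(c["pixels"]),cv2.COLOR_RGB2BGR)[y:y+90,x:x+90]
    im=cv2.resize(im,(400,400),interpolation=cv2.INTER_CUBIC);k=400/90
    for q,col in((p-[0,0,.019],(0,0,255)),(p,(0,255,0)),([.617,-.0265,.077],(255,0,0))):
        u=(proj(c,q)-[x,y]+.5)*k;cv2.circle(im,tuple(int(v) for v in u),3,col,-1)
    out.append(im)
cv2.imwrite("pics/s2.png",np.hstack(out))
E
```

```text
(no output)
```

View pics/s2.png

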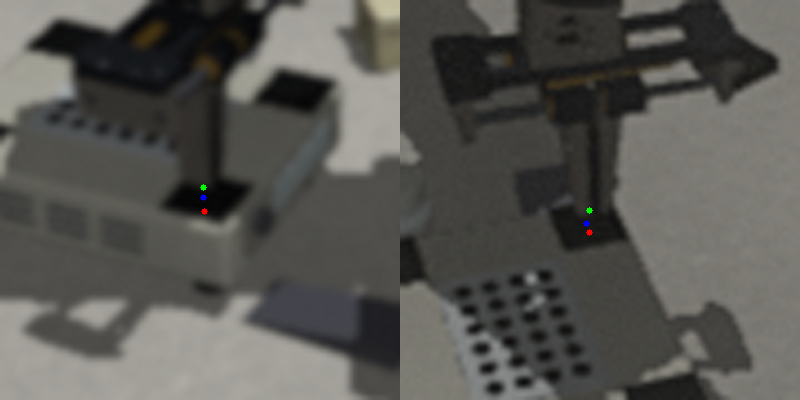

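The picture shows the blue dot (the pad) sitting right on the pad. The finger ends are about at the TCP height, so the shut fingertips stand less than 19 mm ahead. I'll keep descending.

{"name": "play_rows", "arguments": {
  "commands": [
    [0,0,1,0,0,0,0],
    [0,0,1,0,0,0,0],
    [0,0,0,0,0,0,0]
  ]
}}

```text
time_s: 6.3
eef_pos: [0.6169, -0.024, 0.0849]
eef_rot: [-3.141, 0.0, 1.152]
force: [0.2, 0.4, -0.6]
opening: 0.0007
```

{"name": "play_rows", "arguments": {
  "commands": [
    [0,0,1,0,0,0,0],
    [0,0,1,0,0,0,0],
    [0,0,0,0,0,0,0]
  ]
}}

```text
time_s: 6.55
eef_pos: [0.6169, -0.024, 0.0828]
eef_rot: [-3.141, 0.0, 1.152]
force: [-0.9, -0.0, 0.3]
opening: 0.0007
```

{"name": "play_rows", "arguments": {
  "commands": [
    [0,0,1,0,0,0,0],
    [0,0,1,0,0,0,0],
    [0,0,0,0,0,0,0]
  ]
}}

```text
time_s: 6.8
eef_pos: [0.6169, -0.024, 0.0809]
eef_rot: [-3.141, 0.0, 1.152]
force: [0.5, 0.8, -0.1]
opening: 0.0006
```

{"name": "play_rows", "arguments": {
  "commands": [
    [0,0,1,0,0,0,0],
    [0,0,1,0,0,0,0],
    [0,0,0,0,0,0,0]
  ]
}}

```text
time_s: 7.05
eef_pos: [0.6169, -0.024, 0.0789]
eef_rot: [-3.141, 0.0, 1.152]
force: [0.6, 0.2, 0.4]
opening: 0.0006
```

```bash
python3 - <<'E'
from h import *
out=[]
for n,(x,y) in(("side",(170,120)),("wrist",(150,130))):
    c=camera(n);w=120 if n=="side" else 220
    im=cv2.cvtColor(np.array(c["pixels"]),cv2.COLOR_RGB2BGR)[y:y+w,x:x+w]
    out.append(cv2.resize(im,(400,400),interpolation=cv2.INTER_CUBIC))
cv2.imwrite("pics/s3.png",np.hstack(out));s=get_state();print(s["wrist_torque"],s["joint_efforts"])
E
```

```text
[ 0.0536503  -0.04112822 -0.00650384] [ 4.43657518e-04 -6.23995686e+01 -2.72836590e+01  1.11939679e-02
  7.28712883e-02  7.99595568e-06]
```

View pics/s3.png

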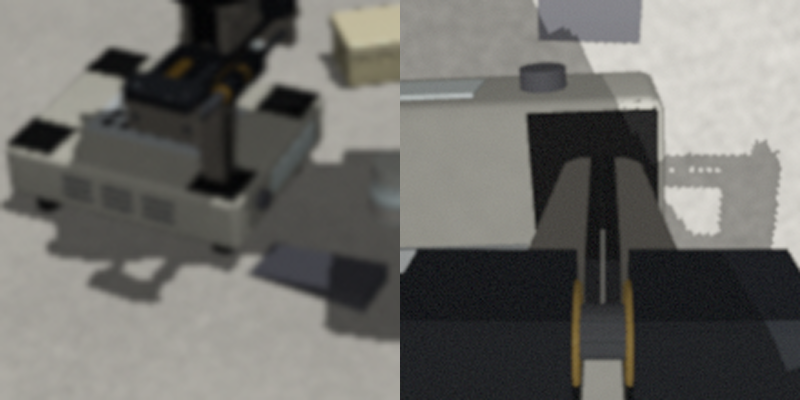

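The fingertips look about to touch the pad, and the heater still looks level.

{"name": "play_rows", "arguments": {
  "commands": [
    [0,0,1,0,0,0,0],
    [0,0,0,0,0,0,0]
  ]
}}

```text
time_s: 7.32
eef_pos: [0.6169, -0.024, 0.078]
eef_rot: [-3.141, 0.0, 1.152]
force: [0.4, 0.3, -0.7]
opening: 0.0007
```

{"name": "play_rows", "arguments": {
  "commands": [
    [0,0,1,0,0,0,0],
    [0,0,0,0,0,0,0]
  ]
}}

```text
time_s: 7.48
eef_pos: [0.6169, -0.024, 0.0769]
eef_rot: [-3.141, 0.0, 1.152]
force: [0.4, -0.5, -0.4]
opening: 0.0009
```

{"name": "play_rows", "arguments": {
  "commands": [
    [0,0,1,0,0,0,0],
    [0,0,0,0,0,0,0]
  ]
}}

```text
time_s: 7.65
eef_pos: [0.6169, -0.024, 0.0759]
eef_rot: [-3.141, 0.0, 1.152]
force: [-0.1, 0.2, -0.2]
opening: 0.0001
```

{"name": "play_rows", "arguments": {
  "commands": [
    [0,0,1,0,0,0,0],
    [0,0,0,0,0,0,0]
  ]
}}

```text
time_s: 7.82
eef_pos: [0.6169, -0.024, 0.0749]
eef_rot: [-3.141, 0.0, 1.152]
force: [-0.4, -0.1, 0.0]
opening: 0.0006
```

```bash
python3 - <<'E'
from h import *
s=get_state();c=camera("wrist");print(s["eef_pos"],np.round(c["hand_eye"],3))
im=cv2.cvtColor(np.array(c["pixels"]),cv2.COLOR_RGB2BGR)
for z in(-.04,-.02,0,.019):
  for y in (-.01,.01):
    u=proj(c,np.array(s["eef_pos"])+Ro.from_euler('xyz',s["eef_rot"]).apply([0,y,z]),s);print(z,y,u)
    cv2.circle(im,tuple(int(round(v)) for v in u),2,{-.04:(255,0,255),-.02:(255,0,0),0:(0,255,0),.019:(0,0,255)}[z],-1)
im=im[130:330,150:350]
g=np.clip(im.astype(float)*2.2,0,255).astype(np.uint8)
cv2.imwrite("pics/s4.png",cv2.resize(g,(600,600),interpolation=cv2.INTER_CUBIC))
for n in("side","scene"):
    d=camera(n);print(n,[(round(q["conf"],2),at(d,q["pixel"],.077)) for q in mark_of(d,"pad_top")])
E
```

```text
[ 0.61690182 -0.02398885  0.07492605] [[ 1.     0.     0.001  0.   ]
 [-0.001  0.96   0.278 -0.078]
 [-0.001 -0.278  0.96  -0.174]
 [ 0.     0.     0.     1.   ]]
-0.04 -0.01 [260.69454063 241.25677016]
-0.04 0.01 [260.68078817 276.13029806]
-0.02 -0.01 [260.70431199 224.93806633]
-0.02 0.01 [260.69159691 256.53444464]
0 -0.01 [260.71212209 211.97293289]
0 0.01 [260.700332   240.82280374]
0.019 -0.01 [260.71821362 201.90795583]
0.019 0.01 [260.70720329 228.53952198]
side [(0.67, array([ 0.61545243, -0.03035015,  0.077     ]))]
scene [(0.5, array([ 0.61425761, -0.01817862,  0.077     ])), (0.2, array([ 0.54635934, -0.36317306,  0.077     ]))]
```

View pics/s4.png

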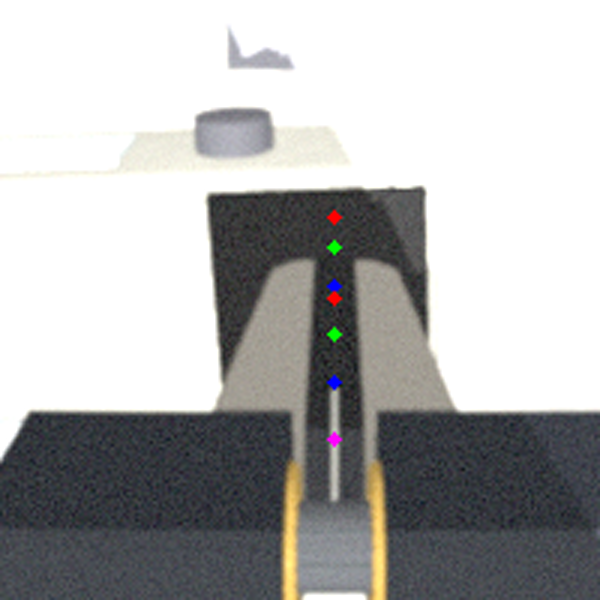

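```bash
python3 - <<'E'
from h import *
s=get_state();c=camera("wrist");print(np.round(c["camera_matrix"],1),c["k1"])
im=cv2.cvtColor(np.array(c["pixels"]),cv2.COLOR_RGB2BGR)
Rm=Ro.from_euler('xyz',s["eef_rot"]).as_matrix()
# pad far corners in this picture
l,r=(150+208/3,130+196/3),(150+425/3,130+188/3)
for z in(.082,.077,.072,.067,.062,.057,.05):
    a,b=at(c,l,z,s),at(c,r,z,s);print(z,np.linalg.norm(a-b),(a+b)[:2]/2)
E
```

```text
[[296.    0.  261.1]
 [  0.  296.  185.1]
 [  0.    0.    1. ]] -0.03315623749179073
0.082 0.04292195744088165 [ 0.59372112 -0.01702849]
0.077 0.044207037111308606 [ 0.59515716 -0.01777059]
0.072 0.04549211678173555 [ 0.5965932  -0.01851269]
0.067 0.04677719645216242 [ 0.59802924 -0.01925478]
0.062 0.04806227612258937 [ 0.59946528 -0.01999688]
0.057 0.04934735579301629 [ 0.60090132 -0.02073897]
0.05 0.051146467331613946 [ 0.60291178 -0.02177791]
```

{"name": "play_rows", "arguments": {
  "commands": [
    [0,0,1,0,0,0,0],
    [0,0,0,0,0,0,0]
  ]
}}

```text
time_s: 8.28
eef_pos: [0.6169, -0.024, 0.074]
eef_rot: [-3.141, 0.0, 1.152]
force: [0.0, -0.1, -0.3]
opening: 0.0006
```

{"name": "play_rows", "arguments": {
  "commands": [
    [0,0,1,0,0,0,0],
    [0,0,0,0,0,0,0]
  ]
}}

```text
time_s: 8.45
eef_pos: [0.617, -0.024, 0.073]
eef_rot: [3.142, -0.0, 1.152]
force: [-0.1, -0.1, 0.3]
opening: 0.0004
```

{"name": "play_rows", "arguments": {
  "commands": [
    [0,0,1,0,0,0,0],
    [0,0,0,0,0,0,0]
  ]
}}

```text
time_s: 8.62
eef_pos: [0.6169, -0.0236, 0.0723]
eef_rot: [-3.141, -0.0, 1.152]
force: [-1.9, 3.4, 4.8]
opening: 0.0008
```

```bash
python3 - <<'E'
from h import *
f=[]
for i in range(4):
    s=get_state();f.append([*s["force"],*s["wrist_torque"]]);c=camera("wrist")
print(s["time_s"],s["eef_pos"],np.round(np.mean(f,0),2))
E
```

```text
8.7667 [ 0.61699058 -0.02368745  0.07237386] [-1.67  2.98  4.93  0.54  0.25 -0.01]
```

Contact: at TCP z ≈ 0.0725 the force jumps to 4.9 N, so the shut tips sit about 4 mm behind the TCP. Next I go behind the wedge.

{"name": "play_rows", "arguments": {
  "commands": [
    [0,0,-40,0,0,0,0],
    [0,0,0,0,0,1.1,0],
    [-6,-41,0,0,0,0,0],
    [0,-41,0,0,0,0,0],
    [0,-41,0,0,0,0,0],
    [0,-41,0,0,0,0,0],
    [0,-9,0,0,0,0,0],
    [0,0,35,0,0,0,0],
    [0,0,35,0,0,0,0],
    [0,0,0,0,0,0,0]
  ]
}}

```text
time_s: 9.65
eef_pos: [0.455, 0.0437, 0.0381]
eef_rot: [-3.137, 0.003, 1.133]
force: [-1.7, 0.2, 0.4]
opening: 0.0005
```

```bash
python3 - <<'E'
from h import *
s=get_state();print(s["time_s"],s["eef_pos"],s["eef_rot"],s["force"]);c=camera("wrist")
im=cv2.cvtColor(np.array(c["pixels"]),cv2.COLOR_RGB2BGR)
o=[im]
d=camera("side");o.append(cv2.resize(cv2.cvtColor(np.array(d["pixels"]),cv2.COLOR_RGB2BGR)[130:250,190:310],(384,384),interpolation=cv2.INTER_CUBIC))
cv2.imwrite("pics/s5.png",cv2.resize(np.hstack(o),(800,343)))
E
```

```text
9.65 [0.4549757  0.04365491 0.03814866] [-3.13655839  0.00325098  1.13326611] [-1.69096958  0.15866986  0.37262897]
```

View pics/s5.png

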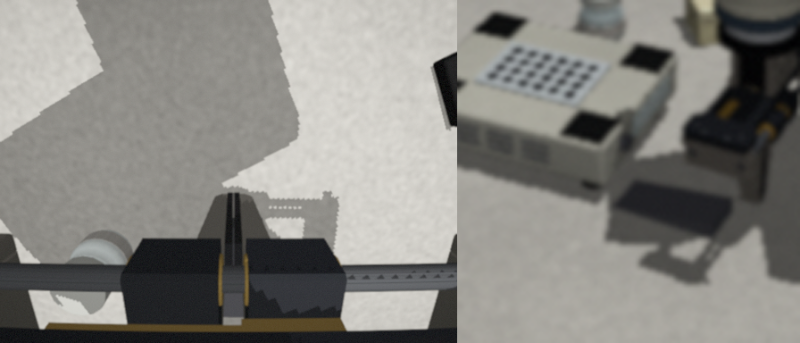

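The wrist view shows the fingers behind the wedge. The jar, at lower left, is about 14 mm below the body at pushing height. The side view shows the finger standing behind the thick end.

{"name": "play_rows", "arguments": {
  "commands": [
    [0,0,20,0,0,0,0],
    [0,0,8,0,0,0,0],
    [0,0,3,0,0,0,0],
    [0,0,3,0,0,0,0],
    [0,0,0,0,0,0,0]
  ]
}}

```text
time_s: 10.17
eef_pos: [0.4582, 0.0439, 0.0086]
eef_rot: [3.141, -0.0, 1.133]
force: [0.1, -0.2, -0.7]
opening: 0.0007
```

{"name": "play_rows", "arguments": {
  "commands": [
    [0,10,0,0,0,0,0],
    [0,5,0,0,0,0,0],
    [0,5,0,0,0,0,0],
    [0,5,0,0,0,0,0],
    [0,5,0,0,0,0,0],
    [0,0,0,0,0,0,0]
  ]
}}

```text
time_s: 10.67
eef_pos: [0.4863, 0.0308, 0.0083]
eef_rot: [3.14, -0.001, 1.132]
force: [-0.3, -0.0, 0.2]
opening: 0.0007
```

{"name": "play_rows", "arguments": {
  "commands": [
    [0,5,0,0,0,0,0],
    [0,5,0,0,0,0,0],
    [0,5,0,0,0,0,0],
    [0,5,0,0,0,0,0],
    [0,0,0,0,0,0,0]
  ]
}}

```text
time_s: 11.08
eef_pos: [0.5044, 0.0224, 0.0082]
eef_rot: [3.14, -0.001, 1.133]
force: [-0.1, -0.1, 0.5]
opening: 0.0004
```

```bash
python3 - <<'E'
from h import *
f=[];o=[]
for i in range(4):
    s=get_state();f.append(s["force"]);d=camera("side")
print(s["time_s"],s["eef_pos"],s["eef_rot"],np.mean(f,0))
for n,(x,y) in(("side",(190,140)),("scene",(190,150))):
    d=camera(n);o.append(cv2.resize(cv2.cvtColor(np.array(d["pixels"]),cv2.COLOR_RGB2BGR)[y:y+100,x:x+100],(400,400),interpolation=cv2.INTER_CUBIC))
    print(n,[(round(q["conf"],2),at(d,q["pixel"],0)) for q in mark_of(d,"wedge")])
cv2.imwrite("pics/s6.png",np.hstack(o))
E
```

```text
11.2333 [0.50301325 0.02269945 0.00802749] [-3.14148396e+00  5.03118128e-05  1.13255594e+00] [-0.14528932  0.2409615  -0.01520352]
side [(0.75, array([ 5.56812811e-01, -3.14225001e-03,  1.11022302e-16]))]
scene []
```

View pics/s6.png

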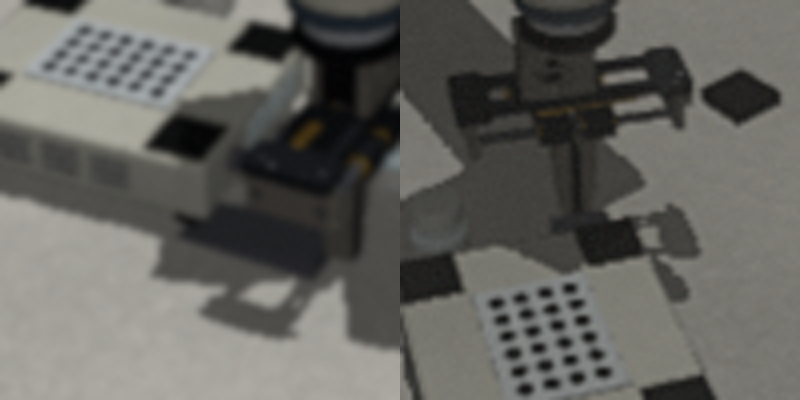

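The finger is on the thick end and the wedge has moved about 26 mm with its thin end reaching the foot. The body is clear of the heater. I go on in small steps while watching the force.

{"name": "play_rows", "arguments": {
  "commands": [
    [0,4,0,0,0,0,0],
    [0,4,0,0,0,0,0],
    [0,4,0,0,0,0,0],
    [0,0,0,0,0,0,0]
  ]
}}

```text
time_s: 11.82
eef_pos: [0.5151, 0.0173, 0.0082]
eef_rot: [3.141, -0.0, 1.133]
force: [0.3, 0.2, -0.2]
opening: 0.0004
```

{"name": "play_rows", "arguments": {
  "commands": [
    [0,2,0,0,0,0,0],
    [0,2,0,0,0,0,0],
    [0,0,0,0,0,0,0]
  ]
}}

```text
time_s: 12.07
eef_pos: [0.5179, 0.0158, 0.0081]
eef_rot: [3.141, -0.0, 1.133]
force: [-0.4, 0.2, -0.3]
opening: 0.0008
```

{"name": "play_rows", "arguments": {
  "commands": [
    [0,1.5,0,0,0,0,0],
    [0,1.5,0,0,0,0,0]
  ]
}}

```text
time_s: 12.23
eef_pos: [0.5202, 0.0147, 0.0081]
eef_rot: [-3.141, 0.0, 1.133]
force: [-0.7, 0.3, -0.0]
opening: 0.0005
```

{"name": "play_rows", "arguments": {
  "commands": [
    [0,1.5,0,0,0,0,0],
    [0,1.5,0,0,0,0,0]
  ]
}}

```text
time_s: 12.4
eef_pos: [0.5231, 0.0133, 0.0081]
eef_rot: [3.142, 0.0, 1.133]
force: [-0.7, 0.4, 0.3]
opening: 0.0005
```

{"name": "play_rows", "arguments": {
  "commands": [
    [0,1.5,0,0,0,0,0],
    [0,1.5,0,0,0,0,0]
  ]
}}

```text
time_s: 12.57
eef_pos: [0.5242, 0.0124, 0.0079]
eef_rot: [-3.138, 0.001, 1.132]
force: [-7.4, 5.1, 7.8]
opening: 0.0006
```

{"name": "play_rows", "arguments": {
  "commands": [
    [0,1.5,0,0,0,0,0],
    [0,1.5,0,0,0,0,0]
  ]
}}

```text
time_s: 12.73
eef_pos: [0.5248, 0.0117, 0.0078]
eef_rot: [-3.135, 0.002, 1.132]
force: [-14.8, 9.4, 14.8]
opening: 0.0003
```

{"name": "play_rows", "arguments": {
  "commands": [
    [0,1.5,0,0,0,0,0],
    [0,1.5,0,0,0,0,0]
  ]
}}

```text
time_s: 12.9
eef_pos: [0.5255, 0.0108, 0.0076]
eef_rot: [-3.131, 0.003, 1.132]
force: [-19.7, 11.0, 19.6]
opening: 0.0005
```

{"name": "play_rows", "arguments": {
  "commands": [
    [0,1,0,0,0,0,0],
    [0,1,0,0,0,0,0]
  ]
}}

```text
time_s: 13.07
eef_pos: [0.5262, 0.0101, 0.0075]
eef_rot: [-3.129, 0.004, 1.132]
force: [-19.6, 10.5, 17.7]
opening: 0.0004
```

Force jumped to about 22 N back and 18 N up: the wedge is snug or jammed. I back off and look.

{"name": "play_rows", "arguments": {
  "commands": [
    [0,-5,0,0,0,0,0],
    [0,-5,0,0,0,0,0],
    [0,-5,0,0,0,0,0],
    [0,-15,0,0,0,0,0],
    [0,-10,-30,0,0,0,0],
    [0,0,-40,0,0,0,0],
    [0,0,-20,0,0,0,0],
    [0,0,0,0,0,0,0],
    [0,0,0,0,0,0,0]
  ]
}}

```text
time_s: 13.82
eef_pos: [0.498, 0.0258, 0.0992]
eef_rot: [3.138, -0.002, 1.133]
force: [-0.5, 0.1, -0.2]
opening: 0.0001
```

{"name": "play_rows", "arguments": {
  "commands": [
    [0,41,-20,0,0,0,0],
    [0,41,0,0,0,0,0],
    [0,41,0,0,0,0,0],
    [0,0,0,0,0,0,0],
    [0,0,0,0,0,0,0]
  ]
}}

```text
time_s: 14.23
eef_pos: [0.6056, -0.0259, 0.1142]
eef_rot: [-3.14, 0.001, 1.131]
force: [0.0, 0.7, -0.1]
opening: 0.0003
```

```bash
python3 - <<'E'
from h import *
f=[]
for i in range(3):
    s=get_state();f.append(s["force"]);c=camera("wrist")
print(s["time_s"],s["eef_pos"],s["eef_rot"],np.mean(f,0))
im=cv2.cvtColor(np.array(c["pixels"]),cv2.COLOR_RGB2BGR)
# overlay expected heater pad outline & foot
y=-.391;R=np.array([[np.cos(y),-np.sin(y)],[np.sin(y),np.cos(y)]]);pad=np.array([.617,-.0267])
big=cv2.resize(im,(768,576),interpolation=cv2.INTER_CUBIC)
for dx,dy in((-23,-23),(-23,23),(23,23),(-23,-163),(-23,-117)):
    u=proj(c,[*(pad+R@np.array([dx,dy])/1000),.077],s)*1.5;cv2.circle(big,tuple(int(v) for v in u),2,(0,0,255),-1)
cv2.imwrite("pics/w2.png",big)
print([(round(q["conf"],2),at(c,q["pixel"],0,s)) for q in mark_of(c,"wedge")])
E
```

```text
14.3333 [ 0.60315438 -0.02487198  0.11433506] [-3.13814146e+00  1.35494203e-03  1.13238383e+00] [-0.34515445  0.22128197  0.14388227]
[(0.66, array([ 0.5880636 , -0.01569455,  0.        ]))]
```

View pics/w2.png

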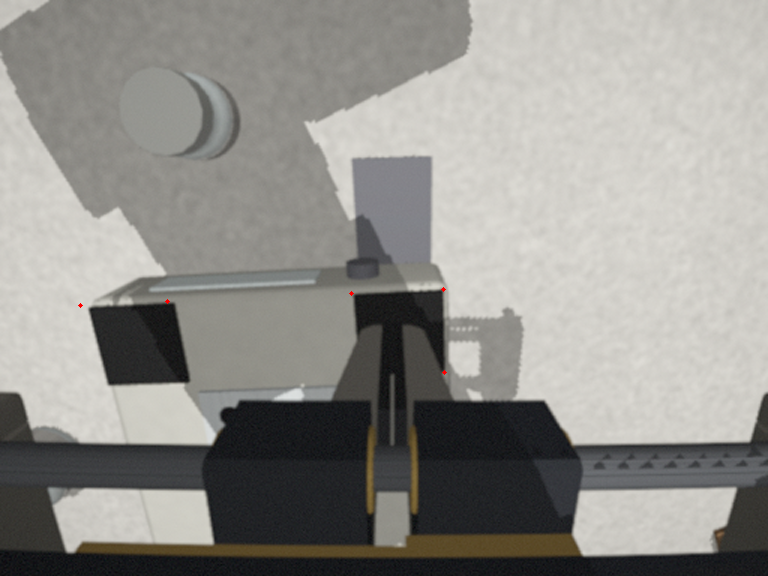

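The heater's corner pad is still where it was, with the red dots on its corners. The wedge lies under the heater edge, its thick end at big-pixel (352..432, 157). Next I compute the insertion and then press.

```bash
python3 - <<'E'
from h import *
s=get_state();c=camera("wrist")
P=lambda b,z:at(c,(b[0]/1.5,b[1]/1.5),z,s)[:2]
a,b=P((352,158),.018),P((432,156),.018);print(a,b,np.linalg.norm(a-b))
m=(a+b)/2;v=b-a;yw=np.arctan2(v[1],v[0])-np.pi/2
y=-.391;R=np.array([[np.cos(y),-np.sin(y)],[np.sin(y),np.cos(y)]]);pad=np.array([.617,-.0267])
r=R.T@(m-pad);print("thick mid",m,"yaw",yw,"rel foot",r,"s(edge)",r[0]+.11+.011,"h",2+16/110*1000*(r[0]+.121))
q=[P(x,.077) for x in((356,295),(444,291),(91,308),(175,302))]
print("padL",np.linalg.norm(q[1]-q[0]),"dist",np.linalg.norm((q[0]+q[1]-q[2]-q[3])/2),"yaw",np.arctan2(*((q[0]+q[1]-q[2]-q[3])[::-1]))-np.pi/2, "pad",(q[0]+q[1])/2+R@[.023,0])
E
```

```text
[ 0.52706375 -0.01449031] [0.54604561 0.02885113] 0.0473158626455205
thick mid [0.53655468 0.00718041] yaw -0.41279725550913904 rel foot [-0.08728625  0.00066463] s(edge) 0.03371374572534111 h 6.903817560049616
padL 0.04428562497826364 dist 0.1371016413058605 yaw -0.38910922691809935 pad [ 0.6186588  -0.02562716]
```

{"name": "play_rows", "arguments": {
  "commands": [
    [5,13,0,0,0,0,0],
    [0,0,20,0,0,0,0],
    [0,0,16,0,0,0,0],
    [0,0,3,0,0,0,0],
    [0,0,0,0,0,0,0],
    [0,0,0,0,0,0,0]
  ]
}}

```text
time_s: 14.98
eef_pos: [0.6186, -0.0257, 0.0778]
eef_rot: [-3.142, 0.0, 1.133]
force: [0.1, 0.3, 0.7]
opening: 0.0007
```

{"name": "play_rows", "arguments": {
  "commands": [
    [0,0,1,0,0,0,0],
    [0,0,0,0,0,0,0]
  ]
}}

```text
time_s: 15.15
eef_pos: [0.6193, -0.0259, 0.0773]
eef_rot: [3.14, -0.001, 1.133]
force: [-0.5, -0.3, 1.0]
opening: 0.0004
```

{"name": "play_rows", "arguments": {
  "commands": [
    [0,0,1,0,0,0,0],
    [0,0,0,0,0,0,0]
  ]
}}

```text
time_s: 15.32
eef_pos: [0.619, -0.026, 0.0758]
eef_rot: [3.141, -0.0, 1.133]
force: [0.2, 0.3, 0.3]
opening: 0.0004
```

{"name": "play_rows", "arguments": {
  "commands": [
    [0,0,0.5,0,0,0,0],
    [0,0,0,0,0,0,0]
  ]
}}

```text
time_s: 15.48
eef_pos: [0.6188, -0.026, 0.0749]
eef_rot: [3.142, -0.0, 1.133]
force: [-0.2, -0.6, -0.5]
opening: 0.0005
```

{"name": "play_rows", "arguments": {
  "commands": [
    [0,0,0.5,0,0,0,0],
    [0,0,0,0,0,0,0]
  ]
}}

```text
time_s: 15.65
eef_pos: [0.6188, -0.026, 0.0743]
eef_rot: [-3.141, 0.0, 1.133]
force: [0.8, -0.5, 0.1]
opening: 0.0005
```

{"name": "play_rows", "arguments": {
  "commands": [
    [0,0,0.5,0,0,0,0],
    [0,0,0,0,0,0,0]
  ]
}}

```text
time_s: 15.82
eef_pos: [0.6187, -0.0259, 0.0737]
eef_rot: [-3.141, 0.0, 1.133]
force: [-0.1, 0.5, -0.0]
opening: 0.0006
```

{"name": "play_rows", "arguments": {
  "commands": [
    [0,0,0.5,0,0,0,0],
    [0,0,0,0,0,0,0]
  ]
}}

```text
time_s: 15.98
eef_pos: [0.6187, -0.0259, 0.0732]
eef_rot: [-3.141, 0.0, 1.133]
force: [-0.1, -0.9, -0.1]
opening: 0.0005
```

{"name": "play_rows", "arguments": {
  "commands": [
    [0,0,0.5,0,0,0,0],
    [0,0,0,0,0,0,0]
  ]
}}

```text
time_s: 16.15
eef_pos: [0.6188, -0.026, 0.073]
eef_rot: [3.142, -0.0, 1.133]
force: [-0.1, 0.5, 1.7]
opening: 0.0005
```

{"name": "play_rows", "arguments": {
  "commands": [
    [0,0,0.5,0,0,0,0],
    [0,0,0,0,0,0,0]
  ]
}}

```text
time_s: 16.32
eef_pos: [0.6189, -0.0259, 0.0729]
eef_rot: [3.141, -0.0, 1.133]
force: [-2.2, 0.8, 5.7]
opening: 0.0002
```

{"name": "play_rows", "arguments": {
  "commands": [
    [0,0,0.5,0,0,0,0],
    [0,0,0,0,0,0,0]
  ]
}}

```text
time_s: 16.48
eef_pos: [0.6188, -0.0259, 0.0729]
eef_rot: [3.141, -0.0, 1.133]
force: [-4.0, 0.0, 10.4]
opening: 0.0006
```

{"name": "play_rows", "arguments": {
  "commands": [
    [0,0,0,0,0,0,0],
    [0,0,0,0,0,0,0],
    [0,0,0,0,0,0,0],
    [0,0,0,0,0,0,0],
    [0,0,0,0,0,0,0],
    [0,0,0,0,0,0,0],
    [0,0,0,0,0,0,0],
    [0,0,0,0,0,0,0],
    [0,0,0,0,0,0,0],
    [0,0,0,0,0,0,0]
  ]
}}

```text
time_s: 17.32
eef_pos: [0.6189, -0.0259, 0.0729]
eef_rot: [3.141, -0.0, 1.133]
force: [-3.6, -0.3, 10.7]
opening: 0.0001
```

```bash
python3 - <<'E'
from h import *
f=[];o=[]
for i in range(5):
    s=get_state();f.append(s["force"]);c=camera("side")
print(s["time_s"],s["eef_pos"],np.mean(f,0))
for n,(x,y,w) in(("side",(140,120,150)),("scene",(140,150,150))):
    d=camera(n);o.append(cv2.resize(cv2.cvtColor(np.array(d["pixels"]),cv2.COLOR_RGB2BGR)[y:y+w,x:x+w],(400,400),interpolation=cv2.INTER_CUBIC))
cv2.imwrite("pics/s7.png",np.hstack(o))
E
```

```text
17.5167 [ 0.61888492 -0.02594788  0.07289839] [-3.53954273  0.02210887 10.33515194]
```

View pics/s7.png

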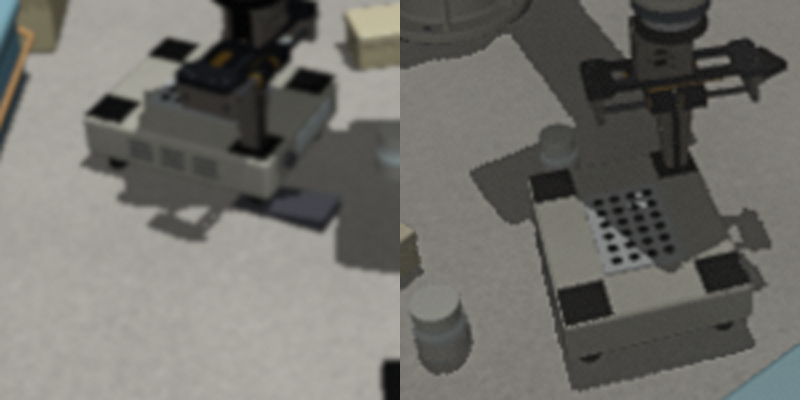

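The pictures show the heater standing level and the wedge under the corner, with the fingertips on the pad. The other things are in place. The force is steady at 10.3 N and the pad isn't sinking, so I hand in.

```bash
python3 -c "
from station import *
print(hand_in())"
```

```text
the job is handed in; nothing more can be done
None
```

The wedge is pushed under the short foot, thin end first, and I handed the job in at about 17.5 s. The shut fingertips were still pressing the corner pad.

- **Pressing:** the force stayed at about 10.3 N downward for over a second. The pad height did not change in that time (TCP z 0.0729 m), so the corner no longer gives.
- **Level:** before wedging, the pad met the fingertip at TCP z of about 0.0725 to 0.073 m. Afterwards it met it at about 0.073 m, so the corner is at most about 0.5 mm higher than level.
- **Wedge position:** the last wrist picture put the wedge about 34 mm past the near edge of the foot, where it is about 7 mm high. It is centred on the foot to within about 1 mm.

These did not go as expected:

- **Push force:** at the end of the push the tool read about 22 N sideways and 18 N upward, well above the 3 to 5 N stated for a jammed wedge. I backed off. The next picture put the heater's corner within about 2 mm of where it was.
- **Fingertip length:** with the jaws shut, the tips touched about 4 mm behind the TCP, not 19 mm ahead of it. I went by contact instead.
- **Sideways load:** the final press also carries about 3.5 N of steady sideways force on the pad.
- **Bystanders:** I checked them only by eye. The ones in view in the last pictures looked unmoved.

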